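# Sweep the sample pots into the counting pen

### The arm

A 6-joint arm with a two-finger parallel gripper is mounted at the origin on the work surface. World frame = base frame: x ahead of the robot, y to its left, z up, the work surface at z = 0. Lengths are in mm, angles in degrees, forces in N, time in s.
With the tool pointing down it reaches from about 425 to 925 mm from the base axis. Payload 12.5 kg.
Tool frame: the origin (TCP) lies on the centre line of the jaws, within the pads' length; the fingertips stand 11 mm ahead of it and the grasp point (between the pads) lies 8 mm behind it; z points along the fingers, y is the line along which they close (so a half turn about z gives the same grasp; the last joint's range is limited). The gripper opens to 85 mm and grips with 20 to 120 N. Pads are 22 mm wide; open, the fingers measure 114 mm over their backs; the gripper's body (76 mm by 85 mm) begins 54 mm behind the grasp point. The pads swing forward as they close: fully open they stand 13 mm farther back than shut.
Start: joints at [57.433, 28.126, 89.318, -0, 62.55, -6.05], TCP at [279.02, 559.277, 242.327] pointing down, gripper open.
Joint ranges: [-177.58, 177.58], [-47.91, 125.51], [2.72, 160], [-65.01, 245.01], [3.68, 167.84], [-153.87, 153.87]. Speed limits (degrees/s): [127.2, 127.2, 159.86, 180, 180, 180].

### API

Orientations are given as a 3x3 rotation matrix whose columns are the frame's x, y, z axes.
In Python, from station import * gives the robot as it stands.
- The arm moves only by the tool step_arm, never from a script. Its argument "motion" is a list that holds one entry, the list of rows, each a list of 7 numbers: the shift along the tool's x, y, z in cm, then the turn, a rotation vector about the tool's x, y, z in rad, then the finger opening in cm, from 0 to 8.54. A call has exactly 5 rows; each row shifts and turns the commanded pose from where the row before left it, along the tool's axes as they then stand; what a row does not reach is not made up. A row lasts 1/8 s, in which the tool goes at most 62.5 mm and 10.7 degrees, less where a joint would pass 70% of its speed; a pose out of reach is approached as far as the arm can. A call with a gripper value outside its range is refused whole. The fingers move at their own pace and stop on an object; "squeeze" is the grip in N (left out, the last holds). Time passes only in rows, so rows that do not move let the fingers close, or fill a call up. It gives the time, the measured TCP pose, the force, the opening and the grip force at its end, in the units of the state.
- get_obs(): the state, without advancing time (a new reading comes with each control period).
- get_image(name): name is "scene" or "side" or "wrist"; returns the picture (400x640x3 uint8, red, green, blue); there is no depth.
- camera_model(name): a dict with "fovy" (degrees; the focal length in pixels is half the picture's height over the tangent of half this angle, whatever the lens; pixels are square), "cx", "cy" (the principal point, pixels), "R" (3x3) and "t" (3): a world point X has camera coordinates R X + t; the wrist camera has in their place "tool_from_camera" (4x4, takes a point from camera to tool coordinates, whose origin is the TCP and whose axes are the flange's). Camera axes: x right, y down, z forward; pixel columns grow to the right and rows downward; lengths in mm; the calibration is good to about 2 mm. A picture is of the moment at which its call begins: read the wrist's pose just before it. camera_model takes no time and is no camera call.
- hand_in(): hands the job in; it is judged then, once.
Trained networks look in the newest picture that a camera, given by its name, has taken for a name from the list of things; names that differ only in an ending like _2 or _b are one class to them, and where a whole thing is asked for, a point or a joint stands for the part that bears it (a point fixed in the world has none). Each returns a list of dicts, best first, with "confidence" (0 to 1); they miss things now and then, are a little off and sometimes report something else, mostly with a low value. They report only what shows in the picture. A call takes as long as a camera call.
- cut_out(camera, thing): "pixels" (400x640 bool, what is visible of it) and "rect" ([left, top, width, height] in pixels, round what is visible of it).
The state is a dict: "time_s": time; "q": joint angles; "joint_velocities": joint speeds; "tau": joint torques, N m; "tool_pos": TCP position; "ee_rot": TCP orientation; "ft_force": force on the tool from outside, world axes, zero at the start; "ft_torque": the same for the moment, N m; "width": finger opening in mm; "grip_force": force on a finger pad.
Only numpy, scipy, OpenCV 4.12 (cv2) and the standard library are available. Lean on these libraries where they do the work, as an engineer would, in place of code of your own. Each camera call takes 0.05 s, during which the arm holds its last target. There are 200 camera calls.

### The job

Sweep the three squat lidded sample pots across the counter into the three-sided aluminium pen through its open mouth, until all three stand upright and wholly inside it. Only push them along the counter, for which the closed fingers serve well: do not pick up, carry or topple them. Leave the dropper bottles, the foil-wrapped bars and the tube block standing where they are.

Things in the scene. Friction and masses are not known exactly. Their poses are not given: they have to be found in the camera images.
- pen: Fixed three-sided pen of aluminium strip, no floor (the counter is its floor). Inside 220 mm wide (its x), 120 mm deep (its y); walls 4 mm thick, 22 mm high. Origin on the counter at the middle of the inside. Walls at x = -110, x = +110 and y = +60 mm; the side y = -60 mm is the open mouth, +y points inwards. Mouth faces about -y of the world, turned up to 17 degrees either way.
- pot1: One of three identical squat sample pots: upright grey plastic cylinder 40 mm in diameter with a white lid 42 mm in diameter, 32 mm high in all, about 45 g, loose. Origin at the centre of its underside, z up. Slides when pushed low on its side; being round it slips off sideways unless pushed in line with its middle.
- pot2: One of three identical squat sample pots: upright grey plastic cylinder 40 mm in diameter with a white lid 42 mm in diameter, 32 mm high in all, about 45 g, loose. Origin at the centre of its underside, z up. Slides when pushed low on its side; being round it slips off sideways unless pushed in line with its middle.
- pot3: One of three identical squat sample pots: upright grey plastic cylinder 40 mm in diameter with a white lid 42 mm in diameter, 32 mm high in all, about 45 g, loose. Origin at the centre of its underside, z up. Slides when pushed low on its side; being round it slips off sideways unless pushed in line with its middle.
- bottle1: One of three small white dropper bottles (bystander): upright, 24 mm in diameter, pointed top, 60 mm high, about 30 g, loose. Origin at the centre of its underside. To be left standing where it is.
- bottle2: One of three small white dropper bottles (bystander): upright, 24 mm in diameter, pointed top, 60 mm high, about 30 g, loose. Origin at the centre of its underside. To be left standing where it is.
- bottle3: One of three small white dropper bottles (bystander): upright, 24 mm in diameter, pointed top, 60 mm high, about 30 g, loose. Origin at the centre of its underside. To be left standing where it is.
- bar1: A foil-wrapped rigid bar (bystander), 110 mm long along its x axis, 26 mm wide, 18 mm high, about 90 g, loose. Origin at the centre of its underside. To be left where it is.
- bar2: A foil-wrapped rigid bar (bystander), 90 mm long along its x axis, 26 mm wide, 18 mm high, about 90 g, loose. Origin at the centre of its underside. To be left where it is.
- tubes: Grey block 150 mm (its x) by 70 mm, with 18 small upturned sample tubes on it, 56 mm high in all, about 0.5 kg, loose (bystander). Origin at the centre of its underside. To be left where it is.

How it is judged:
By the outcome, as a careful person would: the job done as asked, in the order asked, and still so for the second after the job is handed in, with the robot touching nothing.
It also fails if it takes over 72 s, if anything falls off the work surface, if the arm or the gripper's body presses on something with over 40 N, if the wrist force passes 120 N, or if a joint passes its speed limit or range.

## Working session

There is one attempt and no reset: what is moved stays moved. The work goes in short steps, Python scripts to look and compute and a tool call to move; the robot and the scene stay as the last step left them, time stands still between calls to the robot, and variables do not carry over. Pictures are saved under pics/ and viewed, at most 10 in all, crops included, and the job is handed in when it is done.

Besides the shell and the picture viewer there is one more tool, called after "Call:" in YAML: its name, and indented under it one key for each argument. step_arm: Moves the arm, as the interface text tells. Its arguments: {"type":"object","properties":{"motion":{"type":"array"},"squeeze":{"type":"number"}},"required":["motion"]}

```bash
mkdir -p pics
cat > h.py <<'E'
from station import *
import numpy as np, cv2
def ray(cam,u,v,z=0.):
    m=camera_model(cam); f=200/np.tan(np.radians(m["fovy"]/2))
    d=np.array([(u-m["cx"])/f,(v-m["cy"])/f,1.])
    if cam=="wrist":
        o=get_obs(); T=np.array(m["tool_from_camera"]); R=np.array(o["ee_rot"])
        c=np.array(o["tool_pos"])+R@T[:3,3]; w=R@T[:3,:3]@d
    else:
        R=np.array(m["R"]); c=-R.T@np.array(m["t"]); w=R.T@d
    return c+w*(z-c[2])/w[2]
def save(cam,n):
    im=get_image(cam); cv2.imwrite(f"pics/{n}.png",cv2.cvtColor(im,cv2.COLOR_RGB2BGR)); return im
E
python3 - <<'E'
from h import *
save("scene","s1"); save("side","d1")
for cam in ("scene","side"):
  print(cam)
  for t,z in (("pot1",16),("bottle1",30),("bar1",9),("tubes",28),("pen",11)):
    for d in cut_out(cam,t):
        ys,xs=np.nonzero(d["pixels"]); r=d["rect"]
        print(t,round(d["confidence"],2),r,ray(cam,r[0]+r[2]/2,r[1]+r[3]/2,z).round())
o=get_obs(); print(o["time_s"],o["tool_pos"],np.round(o["ee_rot"],3))
E
```

```text
scene
pot1 0.84 [316.5, 214.0, 15.8, 21.0] [665.  -9.  16.]
pot1 0.81 [339.3, 163.4, 16.3, 21.3] [462. -44.  16.]
pot1 0.76 [333.3, 186.0, 10.4, 21.3] [557. -24.  16.]
pot1 0.45 [285.3, 162.2, 11.8, 18.4] [ 521. -188.   16.]
bottle1 0.53 [260.1, 181.6, 10.3, 18.0] [ 636. -197.   30.]
bar1 0.89 [263.3, 236.5, 41.1, 33.6] [786. -52.   9.]
bar1 0.61 [215.8, 184.0, 23.3, 22.7] [ 678. -291.    9.]
tubes 0.59 [214.5, 125.5, 47.2, 42.4] [ 504. -376.   28.]
pen 0.59 [380.7, 179.8, 87.6, 81.4] [536. 202.  11.]
side
pot1 0.7 [289.7, 192.3, 15.6, 24.3] [556. -30.  16.]
pot1 0.61 [254.5, 207.8, 18.9, 24.1] [462. -51.  16.]
bottle1 0.64 [354.1, 223.4, 13.3, 25.4] [ 609. -218.   30.]
bottle1 0.6 [310.8, 226.1, 15.1, 26.4] [ 526. -186.   30.]
bottle1 0.54 [298.4, 265.3, 13.3, 30.8] [ 443. -286.   30.]
bottle1 0.29 [312.5, 275.8, 88.0, 70.2] [ 486. -397.   30.]
bar1 0.81 [388.4, 240.9, 37.0, 29.4] [ 673. -296.    9.]
bar1 0.6 [363.7, 183.5, 43.7, 13.0] [783. -63.   9.]
tubes 0.95 [310.4, 278.9, 88.2, 67.3] [ 482. -397.   28.]
tubes 0.17 [290.2, 194.1, 17.6, 22.5] [549. -51.  28.]
pen 0.78 [202.9, 151.6, 94.7, 34.9] [525. 187.  11.]
0.6 [279.0181127  559.2765218  242.33771762] [[-0.895  0.446  0.   ]
 [ 0.446  0.895  0.   ]
 [-0.     0.    -1.   ]]
```

Run:
```python
import cv2,numpy as np
a=cv2.imread("pics/s1.png")[110:290,190:490]; b=cv2.imread("pics/d1.png")[130:350,180:450]
cv2.imwrite("pics/c1.png",cv2.resize(a,None,fx=2.66,fy=2.66,interpolation=2)); cv2.imwrite("pics/c2.png",cv2.resize(b,None,fx=2.66,fy=2.66,interpolation=2))
```

```text
(no output)
```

View pics/c1.png

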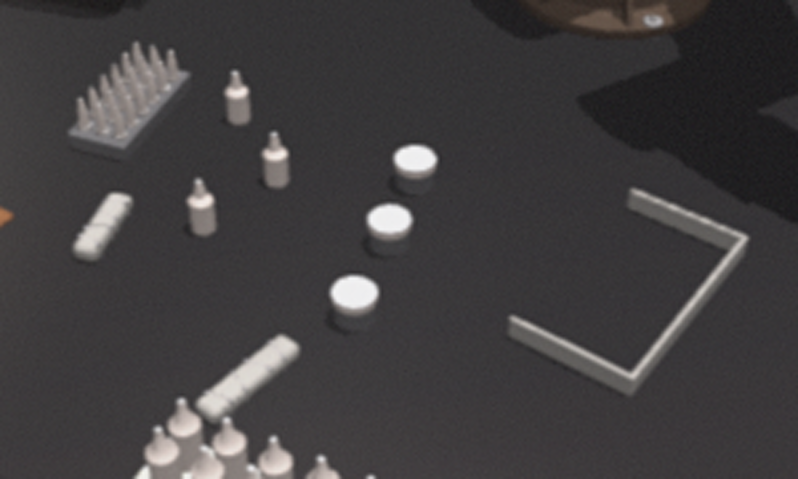

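View pics/c2.png

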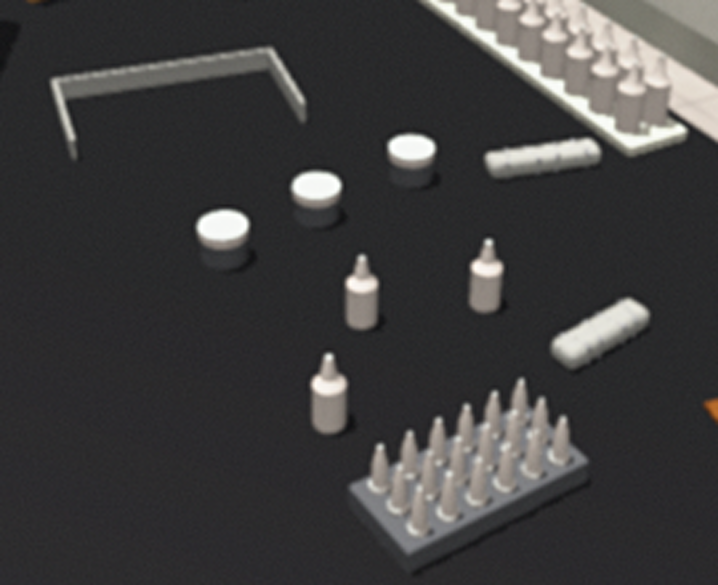

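The views agree. There are three pots in a row, with lids at scene-crop (415,160), (390,222) and (355,293). The pen lies to their left in the world, with mouth ends at (632,192) and (513,320) and back corners at (745,238) and (630,380). The bottles and bars are behind the pots. Next I'll compute exact positions.

Run:
```python
from h import *
import cv2
def comps(n,thr,cam):
    im=cv2.imread(f"pics/{n}.png"); g=im.min(2)
    k,l,s,c=cv2.connectedComponentsWithStats((g>thr).astype('uint8'))
    for i in range(1,k):
        if 60<s[i,4]<400: print(cam,s[i],ray(cam,*c[i],32).round(1))
comps("s1",190,"scene"); comps("d1",190,"side")
k=300/ (300*2.66)
S=[(632,192),(745,238),(630,380),(512,320)]
P=[ray("scene",190+u*k,110+v*k,22) for u,v in S]; print(np.round(P,0))
D=[(72,144),(53,82),(272,50),(303,110)]
print(np.round([ray("side",180+u*k,130+v*k,22) for u,v in D],0))
```

```text
scene [238  87  16  13  89] [ 243.2 -527.5   32. ]
scene [339 165  15   9 108] [463.7 -49.3  32. ]
scene [225 183  13  11  70] [ 670.4 -280.6   32. ]
scene [329 187  15  11 127] [560.2 -29.9  32. ]
scene [315 214  17  12 155] [666.  -12.7  32. ]
scene [266 237  35  28 258] [796.9 -46.8  32. ]
scene [120 270  19  13 142] [1013.6 -306.    32. ]
scene [  0 278  15  11 109] [1150.3 -528.9   32. ]
scene [104 280  24  24 272] [1057.4 -305.6   32. ]
scene [249 288  14  16  82] [932.2 -26.4  32. ]
scene [265 293  26  19 137] [923.3  18.1  32. ]
scene [ 54 302  37  28 391] [1145.5 -332.    32. ]
scene [282 302  16  17 111] [930.8  55.5  32. ]
scene [300 309  16  19 125] [929.4  96.9  32. ]
scene [318 308  25  28 170] [919.8 138.3  32. ]
scene [336 315  27  29 193] [917.5 179.8  32. ]
scene [356 321  38  32 259] [909.  224.9  32. ]
scene [376 332  25  30 230] [916.2 263.   32. ]
scene [398 340  24  32 248] [915.  304.4  32. ]
scene [418 349  28  34 386] [916.  348.9  32. ]
scene [ 46 382  35  18 312] [1269.2 -218.7   32. ]
side [249  81  24  14 195] [771.9 691.1  32. ]
side [334 100  26  15 147] [948.9 397.9  32. ]
side [326 181  17   9 126] [662.2 -16.1  32. ]
side [364 183  40   9 163] [764.  -79.3  32. ]
side [290 195  18  10 145] [556.5 -33.9  32. ]
side [254 209  19  11 162] [460.8 -52.3  32. ]
side [389 243  33  20 242] [ 655.5 -308.    32. ]
[[405. 163.  22.]
 [423. 282.  22.]
 [646. 244.  22.]
 [625. 127.  22.]]
[[396. 147.  22.]
 [417. 272.  22.]
 [641. 235.  22.]
 [613. 106.  22.]]
```

```bash
cat >> h.py <<'E'
from scipy.spatial.transform import Rotation as Ro
def plan(legs,op=3.0):
    """legs: (x,y,z,heading deg of tool x,tilt deg,nrows)"""
    o=get_obs(); p=np.array(o["tool_pos"]); R=np.array(o["ee_rot"])
    print("at",p.round(1),"t",round(o["time_s"],2))
    out=[]
    for x,y,z,h,t,n in legs:
        G=Ro.from_euler("z",h,degrees=True).as_matrix()@np.diag([1,-1,-1.])@Ro.from_euler("y",t,degrees=True).as_matrix()
        rv=Ro.from_matrix(R.T@G).as_rotvec()
        p0=p.copy()
        for i in range(n):
            d=p0+(np.array([x,y,z])-p0)*(i+1)/n-p
            s=np.round(R.T@d/10,2); r=np.round(rv/n,3)
            out.append([*s.tolist(),*r.tolist(),op]); p=p+R@s*10; R=R@Ro.from_rotvec(r).as_matrix()
    while len(out)%5: out.append([0,0,0,0,0,0,op])
    for k in range(0,len(out),5): print(str([out[k:k+5]]).replace(" ",""))
E
python3 - <<'E'
from h import *
plan([(480,200,150,91.2,0,8),(463,-112,110,91.2,8,7)])
E
```

```text
at [279.  559.3 242.3] t 0.6
[[[-4.25,-2.9,1.15,0.0,-0.0,0.136,3.0],[-4.61,-2.29,1.16,0.0,-0.0,0.136,3.0],[-4.87,-1.65,1.15,0.0,-0.0,0.136,3.0],[-5.06,-0.97,1.16,0.0,-0.0,0.136,3.0],[-5.14,-0.28,1.15,0.0,-0.0,0.136,3.0]]]
[[[-5.12,0.42,1.15,0.0,-0.0,0.136,3.0],[-5.03,1.12,1.16,0.0,-0.0,0.136,3.0],[-4.83,1.78,1.15,0.0,-0.0,0.136,3.0],[-4.45,-0.33,0.57,0.0,0.02,-0.0,3.0],[-4.46,-0.33,0.48,0.0,0.02,-0.0,3.0]]]
[[[-4.47,-0.34,0.4,0.0,0.02,-0.0,3.0],[-4.48,-0.33,0.3,0.0,0.02,-0.0,3.0],[-4.48,-0.33,0.21,0.0,0.02,-0.0,3.0],[-4.49,-0.33,0.13,0.0,0.02,-0.0,3.0],[-4.48,-0.34,0.03,0.0,0.02,-0.0,3.0]]]
```

Call:
step_arm:
  motion:
    - [[-4.25, -2.9, 1.15, 0, 0, 0.136, 3.0], [-4.61, -2.29, 1.16, 0, 0, 0.136, 3.0], [-4.87, -1.65, 1.15, 0, 0, 0.136, 3.0], [-5.06, -0.97, 1.16, 0, 0, 0.136, 3.0], [-5.14, -0.28, 1.15, 0, 0, 0.136, 3.0]]

```text
time_s: 1.23
tool_pos: [405.3, 333.3, 184.5]
ee_rot: [[-0.411, 0.912, 0.001], [0.912, 0.411, 0.0], [0.0, 0.001, -1.0]]
ft_force: [0.5, 0.3, -0.5]
width: 29.9
grip_force: 0.0
```

Call:
step_arm:
  motion:
    - [[-5.12, 0.42, 1.15, 0, 0, 0.136, 3.0], [-5.03, 1.12, 1.16, 0, 0, 0.136, 3.0], [-4.83, 1.78, 1.15, 0, 0, 0.136, 3.0], [-4.45, -0.33, 0.57, 0, 0.02, 0, 3.0], [-4.46, -0.33, 0.48, 0, 0.02, 0, 3.0]]

```text
time_s: 1.85
tool_pos: [475.3, 109.4, 138.4]
ee_rot: [[-0.02, 1.0, -0.0], [0.999, 0.02, 0.041], [0.041, 0.0, -0.999]]
ft_force: [1.6, 0.2, -0.5]
width: 30.0
grip_force: 0.0
```

Call:
step_arm:
  motion:
    - [[-4.47, -0.34, 0.4, 0, 0.02, 0, 3.0], [-4.48, -0.33, 0.3, 0, 0.02, 0, 3.0], [-4.48, -0.33, 0.21, 0, 0.02, 0, 3.0], [-4.49, -0.33, 0.13, 0, 0.02, 0, 3.0], [-4.48, -0.34, 0.03, 0, 0.02, 0, 3.0]]

```text
time_s: 2.48
tool_pos: [462.9, -113.5, 110.0]
ee_rot: [[-0.02, 1.0, -0.002], [0.99, 0.02, 0.14], [0.14, 0.001, -0.99]]
ft_force: [0.7, 0.6, -0.7]
width: 29.8
grip_force: 0.0
```

Run:
```python
from h import *
o=get_obs(); print(np.round(o["ee_rot"],3),o["width"])
save("wrist","w1")
plan([(463,-112,19,91.2,8,5)])
for d in cut_out("wrist","pot1"):
    r=d["rect"]; print(d["confidence"],r,ray("wrist",r[0]+r[2]/2,r[1]+r[3]/2,25).round(1))
```

```text
[[-0.02   1.    -0.002]
 [ 0.99   0.02   0.14 ]
 [ 0.14   0.001 -0.99 ]] 29.84590409848996
at [ 463.3 -117.7  109.4] t 2.52
[[[-0.14,-0.01,1.81,0.0,-0.0,-0.001,3.0],[-0.14,-0.0,1.8,0.0,-0.0,-0.001,3.0],[-0.14,-0.01,1.81,0.0,-0.0,-0.001,3.0],[-0.14,-0.01,1.8,0.0,-0.0,-0.001,3.0],[-0.14,-0.0,1.81,0.0,-0.0,-0.001,3.0]]]
0.8 [568.0, 52.0, 71.9, 66.1] [652.  -16.5  25. ]
0.63 [423.1, 72.8, 77.1, 65.5] [557.  -31.3  25. ]
0.56 [291.7, 100.3, 64.0, 62.8] [463.6 -50.2  25. ]
```

View pics/w1.png

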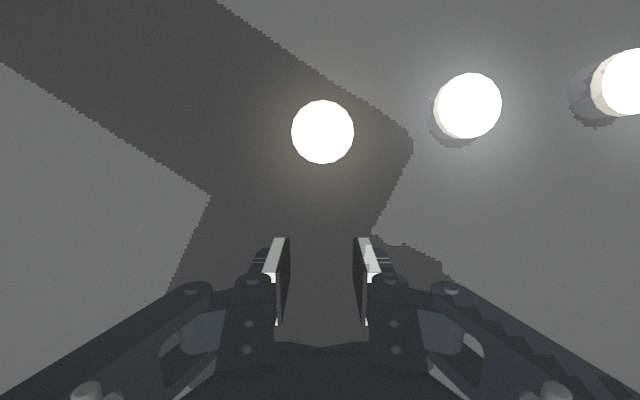

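The wrist view confirms pot A: its lid is at (322,131), centred between the finger pads. I'll descend and push.

Run:
```python
from h import *
plan([(463,-115,17,91.2,8,5),(462.3,-80,17,91.2,8,2),(456.8,185,17,91.2,8,12),(456.5,200,17,91.2,8,1),(456.5,207,17,91.2,8,1),(456.5,207,17,91.2,8,1)])
```

```text
at [ 463.1 -115.6  109.6] t 2.58
[[[-0.25,-0.0,1.84,0.0,-0.0,-0.001,3.0],[-0.24,-0.01,1.83,0.0,-0.0,-0.001,3.0],[-0.25,-0.0,1.84,0.0,-0.0,-0.001,3.0],[-0.25,-0.01,1.83,0.0,-0.0,-0.001,3.0],[-0.24,-0.0,1.84,0.0,-0.0,-0.001,3.0]]]
[[[1.73,0.0,0.24,0.001,-0.0,0.0,3.0],[1.73,0.0,0.25,0.001,-0.0,0.0,3.0],[2.19,0.0,0.31,-0.0,-0.0,0.0,3.0],[2.19,0.0,0.31,-0.0,-0.0,0.0,3.0],[2.18,0.0,0.3,-0.0,-0.0,0.0,3.0]]]
[[[2.19,0.0,0.31,-0.0,-0.0,0.0,3.0],[2.19,0.0,0.31,-0.0,-0.0,0.0,3.0],[2.19,0.01,0.31,-0.0,-0.0,0.0,3.0],[2.18,-0.0,0.3,-0.0,-0.0,0.0,3.0],[2.19,-0.0,0.31,-0.0,-0.0,0.0,3.0]]]
[[[2.19,-0.0,0.31,-0.0,-0.0,0.0,3.0],[2.19,-0.0,0.31,-0.0,-0.0,0.0,3.0],[2.18,0.0,0.31,-0.0,-0.0,0.0,3.0],[2.19,0.0,0.3,-0.0,-0.0,0.0,3.0],[1.49,0.0,0.21,-0.001,-0.0,0.0,3.0]]]
[[[0.69,0.02,0.1,0.0,-0.0,0.0,3.0],[0.0,-0.0,0.0,0.0,-0.0,0.0,3.0],[0,0,0,0,0,0,3.0],[0,0,0,0,0,0,3.0],[0,0,0,0,0,0,3.0]]]
```

Call:
step_arm:
  motion:
    - [[-0.25, 0, 1.84, 0, 0, 0, 3.0], [-0.24, 0, 1.83, 0, 0, 0, 3.0], [-0.25, 0, 1.84, 0, 0, 0, 3.0], [-0.25, 0, 1.83, 0, 0, 0, 3.0], [-0.24, 0, 1.84, 0, 0, 0, 3.0]]

```text
time_s: 3.2
tool_pos: [463.1, -110.8, 17.0]
ee_rot: [[-0.02, 1.0, -0.002], [0.99, 0.02, 0.139], [0.139, 0.0, -0.99]]
ft_force: [-0.5, 0.7, 0.8]
width: 29.8
grip_force: 0.0
```

Call:
step_arm:
  motion:
    - [[1.73, 0, 0.24, 0, 0, 0, 3.0], [1.73, 0, 0.25, 0, 0, 0, 3.0], [2.19, 0, 0.31, 0, 0, 0, 3.0], [2.19, 0, 0.31, 0, 0, 0, 3.0], [2.18, 0, 0.3, 0, 0, 0, 3.0]]

```text
time_s: 3.82
tool_pos: [460.9, -8.2, 18.4]
ee_rot: [[-0.021, 1.0, -0.002], [0.99, 0.021, 0.139], [0.139, 0.001, -0.99]]
ft_force: [-0.5, -1.2, -0.6]
width: 30.2
grip_force: 0.1
```

Run:
```python
from h import *
o=get_obs(); print(o["ft_force"],o["width"])
plan([(456.8,185,17,91.2,8,9),(456.5,200,17,91.2,8,1),(456.5,207,17,91.2,8,1),(456.5,207,17,91.2,8,1)])
for d in cut_out("wrist","pot1") if get_image("wrist") is not None else []:
    r=d["rect"]; print(d["confidence"],r,ray("wrist",r[0]+r[2]/2,r[1]+r[3]/2,32).round(1))
```

```text
[-0.45766703 -1.17758473 -0.59659034] 30.16425373184923
at [460.9  -8.2  18.4] t 3.83
[[[2.12,-0.0,0.31,0.0,-0.0,0.0,3.0],[2.13,-0.0,0.32,0.0,-0.0,0.0,3.0],[2.12,-0.0,0.31,0.0,-0.0,0.0,3.0],[2.13,-0.0,0.32,0.0,-0.0,0.0,3.0],[2.12,-0.0,0.31,0.0,-0.0,0.0,3.0]]]
[[[2.12,-0.0,0.32,0.0,-0.0,0.0,3.0],[2.13,-0.0,0.31,0.0,-0.0,0.0,3.0],[2.12,-0.0,0.32,0.0,-0.0,0.0,3.0],[2.13,-0.0,0.31,0.0,-0.0,0.0,3.0],[1.48,-0.0,0.21,0.001,-0.0,0.0,3.0]]]
[[[0.7,0.01,0.1,0.0,-0.0,0.0,3.0],[-0.0,0.0,-0.0,0.0,-0.0,0.0,3.0],[0,0,0,0,0,0,3.0],[0,0,0,0,0,0,3.0],[0,0,0,0,0,0,3.0]]]
0.94 [269.2, 162.5, 106.5, 106.3] [460.2  17.2  32. ]
0.67 [471.9, 259.3, 132.0, 99.7] [550.6 -20.3  32. ]
```

Call:
step_arm:
  motion:
    - [[2.12, 0, 0.31, 0, 0, 0, 3.0], [2.13, 0, 0.32, 0, 0, 0, 3.0], [2.12, 0, 0.31, 0, 0, 0, 3.0], [2.13, 0, 0.32, 0, 0, 0, 3.0], [2.12, 0, 0.31, 0, 0, 0, 3.0]]

```text
time_s: 4.55
tool_pos: [458.9, 98.1, 17.4]
ee_rot: [[-0.02, 1.0, -0.002], [0.99, 0.02, 0.14], [0.14, 0.001, -0.99]]
ft_force: [0.5, -1.4, -0.1]
width: 30.0
grip_force: 0.3
```

Call:
step_arm:
  motion:
    - [[2.12, 0, 0.3, 0, 0, 0, 3.0], [2.13, 0, 0.3, 0, 0, 0, 3.0], [2.12, 0, 0.3, 0, 0, 0, 3.0], [2.0, 0, 0.28, 0, 0, 0, 3.0], [1.0, 0, 0.14, 0, 0, 0, 3.0]]

```text
time_s: 5.18
tool_pos: [456.8, 192.8, 17.3]
ee_rot: [[-0.021, 1.0, -0.002], [0.99, 0.021, 0.14], [0.14, 0.001, -0.99]]
ft_force: [-0.4, -1.0, -0.1]
width: 30.1
grip_force: 0.2
```

Run:
```python
from h import *
o=get_obs(); print(o["ft_force"],o["tool_pos"])
save("wrist","w2")
plan([(456.5,150,19,91.2,8,2),(470,60,80,97.5,8,3),(565,-100,80,97.5,8,4),(565.5,-100,17,97.5,8,4)])
for d in cut_out("wrist","pot1"):
    r=d["rect"]; print(d["confidence"],r,ray("wrist",r[0]+r[2]/2,r[1]+r[3]/2,32).round(1))
```

```text
[-0.35503622 -0.9623763  -0.06448601] [456.814952   192.78381588  17.287748  ]
at [456.8 193.2  17.2] t 5.22
[[[-2.13,-0.06,-0.39,0.0,-0.0,0.0,3.0],[-2.13,-0.06,-0.39,0.0,-0.0,0.0,3.0],[-2.69,0.39,-2.43,0.005,-0.0,-0.036,3.0],[-2.71,0.27,-2.44,0.005,-0.0,-0.036,3.0],[-2.71,0.17,-2.44,0.005,-0.0,-0.036,3.0]]]
[[[-4.23,1.84,-0.59,0.0,-0.0,-0.0,3.0],[-4.24,1.83,-0.6,0.0,-0.0,-0.0,3.0],[-4.23,1.84,-0.59,0.0,-0.0,-0.0,3.0],[-4.23,1.83,-0.6,0.0,-0.0,-0.0,3.0],[-0.22,0.01,1.56,0.0,-0.0,-0.0,3.0]]]
[[[-0.23,0.01,1.56,0.0,-0.0,-0.0,3.0],[-0.22,0.01,1.56,0.0,-0.0,-0.0,3.0],[-0.22,0.01,1.56,0.0,-0.0,-0.0,3.0],[0,0,0,0,0,0,3.0],[0,0,0,0,0,0,3.0]]]
0.96 [268.0, 163.0, 107.0, 108.2] [456.1 216.8  32. ]
```

View pics/w2.png

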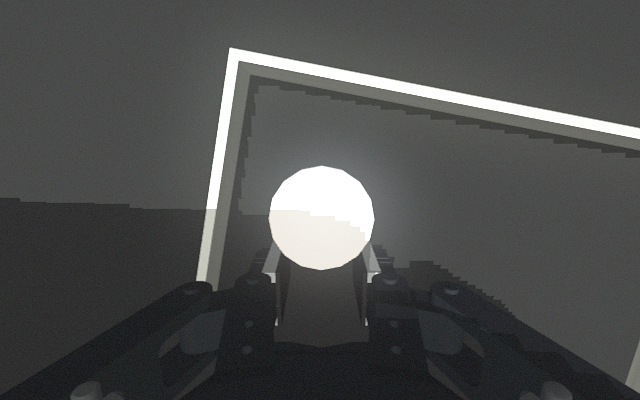

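The pot stands inside the pen, with its lid at (321,218) and the pen's inner back-left corner at about (250,75). I'll retreat and go to pot B.

Run:
```python
from h import *
for u,v in ((239,62),(640,139),(205,283)): print(ray("wrist",u,v,22).round(1))
for u,v in ((632,388),): print(ray("wrist",u,v,11).round(1))
```

```text
[421.6 277.7  22. ]
[587.6 250.5  22. ]
[405.6 184.5  22. ]
[612.2 129.9  11. ]
```

Call:
step_arm:
  motion:
    - [[-2.13, -0.06, -0.39, 0, 0, 0, 3.0], [-2.13, -0.06, -0.39, 0, 0, 0, 3.0], [-2.69, 0.39, -2.43, 0.005, 0, -0.036, 3.0], [-2.71, 0.27, -2.44, 0.005, 0, -0.036, 3.0], [-2.71, 0.17, -2.44, 0.005, 0, -0.036, 3.0]]

```text
time_s: 5.9
tool_pos: [469.8, 56.9, 80.3]
ee_rot: [[-0.128, 0.992, -0.018], [0.982, 0.129, 0.138], [0.14, 0.0, -0.99]]
ft_force: [0.7, 0.4, 0.2]
width: 29.9
grip_force: 0.0
```

Call:
step_arm:
  motion:
    - [[-4.23, 1.84, -0.59, 0, 0, 0, 3.0], [-4.24, 1.83, -0.6, 0, 0, 0, 3.0], [-4.23, 1.84, -0.59, 0, 0, 0, 3.0], [-4.23, 1.83, -0.6, 0, 0, 0, 3.0], [-0.22, 0.01, 0.3, 0, 0, 0, 3.0]]

```text
time_s: 6.52
tool_pos: [566.0, -106.4, 76.2]
ee_rot: [[-0.124, 0.992, -0.016], [0.982, 0.125, 0.138], [0.139, 0.002, -0.99]]
ft_force: [-0.7, 0.5, 0.2]
width: 30.1
grip_force: 0.0
```

Run:
```python
from h import *
get_image("wrist")
for d in cut_out("wrist","pot1"):
    r=d["rect"]; print(d["confidence"],r,ray("wrist",r[0]+r[2]/2,r[1]+r[3]/2,32).round(1))
print(np.round(get_obs()["ee_rot"],3))
plan([(565.5,-100,17,97.5,8,5)])
```

```text
0.72 [285.4, 64.0, 77.2, 76.8] [555.4 -26.   32. ]
0.57 [459.9, 59.6, 98.8, 75.3] [656.9 -10.3  32. ]
[[-0.126  0.992 -0.019]
 [ 0.982  0.127  0.139]
 [ 0.14  -0.001 -0.99 ]]
at [ 564.2 -103.8   75.7] t 6.62
[[[-0.09,0.04,1.17,-0.0,-0.0,-0.001,3.0],[-0.1,0.03,1.18,-0.0,-0.0,-0.001,3.0],[-0.09,0.04,1.17,-0.0,-0.0,-0.001,3.0],[-0.1,0.04,1.17,-0.0,-0.0,-0.001,3.0],[-0.09,0.04,1.17,-0.0,-0.0,-0.001,3.0]]]
```

Call:
step_arm:
  motion:
    - [[-0.09, 0.03, 1.17, 0, 0, 0, 3.0], [-0.1, 0.03, 1.18, 0, 0, 0, 3.0], [-0.09, 0.03, 1.17, 0, 0, 0, 3.0], [-0.1, 0.03, 1.17, 0, 0, 0, 3.0], [-0.09, 0.03, 1.17, 0, 0, 0, 3.0]]

```text
time_s: 7.25
tool_pos: [566.0, -99.4, 16.6]
ee_rot: [[-0.128, 0.992, -0.018], [0.982, 0.129, 0.139], [0.14, 0.0, -0.99]]
ft_force: [-0.6, -0.5, -1.2]
width: 29.9
grip_force: 0.0
```

Run:
```python
from h import *
plan([(562.5,-80,17,97.3,8,1),(530.5,168,17,97.3,8,12),(528.5,184,17,97.3,8,1),(528,190,17,97.3,8,1)])
```

```text
at [566.  -99.4  16.6] t 7.25
[[[1.96,-0.1,0.24,-0.0,-0.001,0.002,3.0],[2.06,-0.0,0.29,-0.0,0.0,-0.0,3.0],[2.07,-0.0,0.29,-0.0,0.0,-0.0,3.0],[2.06,-0.01,0.29,-0.0,0.0,-0.0,3.0],[2.06,0.0,0.29,-0.0,0.0,-0.0,3.0]]]
[[[2.07,-0.0,0.28,-0.0,0.0,-0.0,3.0],[2.06,-0.0,0.29,-0.0,0.0,-0.0,3.0],[2.06,-0.01,0.29,-0.0,0.0,-0.0,3.0],[2.07,0.0,0.29,-0.0,0.0,-0.0,3.0],[2.06,-0.0,0.29,-0.0,0.0,-0.0,3.0]]]
[[[2.06,-0.0,0.29,-0.0,0.0,-0.0,3.0],[2.07,-0.0,0.29,-0.0,0.0,-0.0,3.0],[2.06,-0.01,0.29,-0.0,0.0,-0.0,3.0],[1.6,0.01,0.22,-0.0,0.0,-0.0,3.0],[0.59,0.02,0.08,-0.0,0.0,-0.0,3.0]]]
```

Call:
step_arm:
  motion:
    - [[1.96, -0.1, 0.25, 0, 0, 0, 3.0], [2.06, 0, 0.29, 0, 0, 0, 3.0], [2.07, 0, 0.29, 0, 0, 0, 3.0], [2.06, 0, 0.29, 0, 0, 0, 3.0], [2.06, 0, 0.29, 0, 0, 0, 3.0]]

```text
time_s: 7.88
tool_pos: [551.7, 4.2, 18.1]
ee_rot: [[-0.128, 0.992, -0.017], [0.982, 0.129, 0.138], [0.139, 0.001, -0.99]]
ft_force: [-0.6, 0.3, 0.7]
width: 29.8
grip_force: 0.2
```

Call:
step_arm:
  motion:
    - [[2.07, 0, 0.29, 0, 0, 0, 3.0], [2.06, 0, 0.29, 0, 0, 0, 3.0], [2.06, 0, 0.29, 0, 0, 0, 3.0], [2.07, 0, 0.29, 0, 0, 0, 3.0], [2.06, 0, 0.29, 0, 0, 0, 3.0]]

```text
time_s: 8.5
tool_pos: [538.2, 107.2, 17.9]
ee_rot: [[-0.127, 0.992, -0.018], [0.982, 0.129, 0.139], [0.14, 0.0, -0.99]]
ft_force: [-0.1, 0.1, 0.4]
width: 30.2
grip_force: 0.3
```

Run:
```python
from h import *
save("wrist","w3")
for d in cut_out("wrist","pot1"):
    r=d["rect"]; print(d["confidence"],r,ray("wrist",r[0]+r[2]/2,r[1]+r[3]/2,32).round(1))
plan([(530.5,168,17,97.3,8,3),(528.5,184,17,97.3,8,1),(528,190,17,97.3,8,1)])
```

```text
0.91 [100.1, 0.0, 118.0, 43.1] [465.3 197.   32. ]
0.86 [267.2, 163.3, 107.1, 104.8] [534.1 132.5  32. ]
at [537.8 107.9  17.9] t 8.6
[[[1.99,0.02,0.31,-0.0,-0.0,0.001,3.0],[2.0,0.02,0.31,-0.0,-0.0,0.001,3.0],[1.99,0.01,0.31,-0.0,-0.0,0.001,3.0],[1.6,0.01,0.23,-0.001,-0.001,0.001,3.0],[0.59,0.02,0.08,0.0,0.0,-0.0,3.0]]]
```

Call:
step_arm:
  motion:
    - [[1.99, 0.01, 0.3, 0, 0, 0, 3.0], [2.0, 0.01, 0.3, 0, 0, 0, 3.0], [1.99, 0.01, 0.3, 0, 0, 0, 3.0], [1.6, 0.01, 0.23, 0, 0, 0, 3.0], [0.59, 0.01, 0.08, 0, 0, 0, 3.0]]

```text
time_s: 9.22
tool_pos: [528.0, 189.0, 17.3]
ee_rot: [[-0.129, 0.992, -0.018], [0.982, 0.13, 0.138], [0.14, 0.0, -0.99]]
ft_force: [0.0, -0.5, -0.0]
width: 30.0
grip_force: 0.1
```

Run:
```python
from h import *
for u,v in ((290,345),(205,410)): print(ray("scene",190+u/2.66,110+v/2.66,9).round())
get_image("wrist")
for d in cut_out("wrist","pot1"):
    r=d["rect"]; print(d["confidence"],r,ray("wrist",r[0]+r[2]/2,r[1]+r[3]/2,32).round(1))
plan([(534,145,19,97.3,8,2),(545,60,90,110,8,3),(693,-50,95,130,8,5)])
```

```text
[732. -42.   9.]
[832. -69.   9.]
0.89 [267.6, 166.9, 104.8, 100.4] [524.2 212.5  32. ]
0.8 [92.3, 126.9, 130.6, 108.5] [459.3 218.5  32. ]
at [528.1 188.4  17.3] t 9.32
[[[-2.16,0.01,-0.39,-0.0,-0.0,0.001,3.0],[-2.15,0.01,-0.39,-0.0,-0.0,0.001,3.0],[-2.5,0.0,-2.74,0.01,-0.0,-0.073,3.0],[-2.49,-0.21,-2.74,0.01,-0.0,-0.073,3.0],[-2.47,-0.41,-2.74,0.01,-0.0,-0.073,3.0]]]
[[[-3.04,2.03,-0.53,0.01,-0.0,-0.069,3.0],[-3.16,1.81,-0.54,0.01,-0.0,-0.069,3.0],[-3.29,1.58,-0.57,0.01,-0.0,-0.069,3.0],[-3.39,1.35,-0.58,0.01,-0.0,-0.069,3.0],[-3.47,1.1,-0.59,0.01,-0.0,-0.069,3.0]]]
```

Call:
step_arm:
  motion:
    - [[-2.16, 0, -0.39, 0, 0, 0, 3.0], [-2.15, 0, -0.39, 0, 0, 0, 3.0], [-2.5, 0, -2.74, 0.01, 0, -0.073, 3.0], [-2.49, -0.21, -2.74, 0.01, 0, -0.073, 3.0], [-2.47, -0.41, -2.74, 0.01, 0, -0.073, 3.0]]

```text
time_s: 9.95
tool_pos: [545.0, 57.8, 90.7]
ee_rot: [[-0.341, 0.939, -0.047], [0.93, 0.344, 0.131], [0.139, 0.001, -0.99]]
ft_force: [-0.2, 0.5, -0.8]
width: 30.2
grip_force: 0.0
```

Run:
```python
from h import *
plan([(680,-55,85,117,8,5)])
```

```text
at [545.   57.8  90.7] t 9.95
[[[-3.03,1.76,-0.31,0.004,-0.0,-0.024,3.0],[-3.08,1.68,-0.32,0.004,-0.0,-0.024,3.0],[-3.12,1.61,-0.32,0.004,-0.0,-0.024,3.0],[-3.15,1.53,-0.33,0.004,-0.0,-0.024,3.0],[-3.19,1.45,-0.34,0.004,-0.0,-0.024,3.0]]]
```

Call:
step_arm:
  motion:
    - [[-3.03, 1.76, -0.31, 0.004, 0, -0.024, 3.0], [-3.08, 1.68, -0.32, 0.004, 0, -0.024, 3.0], [-3.12, 1.61, -0.32, 0.004, 0, -0.024, 3.0], [-3.15, 1.53, -0.33, 0.004, 0, -0.024, 3.0], [-3.19, 1.45, -0.34, 0.004, 0, -0.024, 3.0]]

```text
time_s: 10.58
tool_pos: [680.4, -55.2, 84.2]
ee_rot: [[-0.45, 0.891, -0.065], [0.882, 0.454, 0.123], [0.14, -0.002, -0.99]]
ft_force: [-0.3, 0.4, -0.2]
width: 30.1
grip_force: 0.0
```

Run:
```python
from h import *
save("wrist","w4")
for t in ("pot1","bar1"):
  for d in cut_out("wrist",t):
    r=d["rect"]; print(t,d["confidence"],r,ray("wrist",r[0]+r[2]/2,r[1]+r[3]/2,32 if t=="pot1" else 9).round(1))
plan([(681,-55,17,117,8,5)])
```

```text
pot1 0.64 [294.0, 129.1, 71.5, 68.0] [665.5 -14.6  32. ]
bar1 0.59 [384.6, 232.4, 94.1, 60.6] [758.4 -42.4   9. ]
at [680.1 -55.2  83.7] t 10.72
[[[-0.19,0.02,1.32,-0.0,-0.0,-0.0,3.0],[-0.19,0.02,1.32,-0.0,-0.0,-0.0,3.0],[-0.19,0.02,1.32,-0.0,-0.0,-0.0,3.0],[-0.19,0.03,1.32,-0.0,-0.0,-0.0,3.0],[-0.19,0.02,1.32,-0.0,-0.0,-0.0,3.0]]]
```

View pics/w4.png

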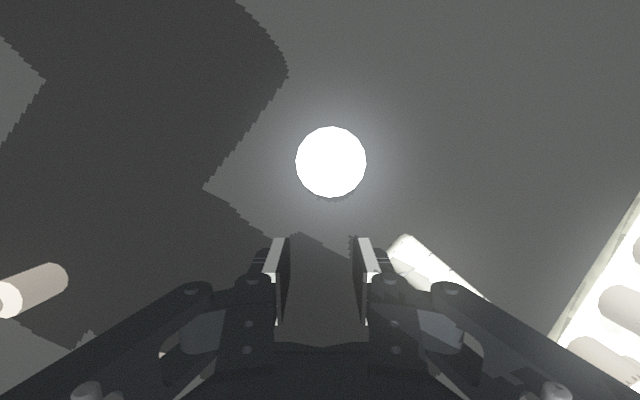

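The pot is centred ahead at (331,162). Bar1's near end is at (388–402, 240–258), close to the right finger, so I'll check the clearance.

Run:
```python
from h import *
for u,v in ((386,256),(402,236),(415,240)): print(ray("wrist",u,v,18).round(1), ray("wrist",u,v,9).round(1))
o=get_obs();R=np.array(o["ee_rot"]);
plan([(677,-43,17,117,8,5)],op=2.4)
```

```text
[725.2 -50.8  18. ] [728.1 -52.4   9. ]
[728.1 -34.2  18. ] [731.1 -35.1   9. ]
[737.  -32.7  18. ] [740.4 -33.5   9. ]
at [680.1 -55.2  83.7] t 10.72
[[[0.06,0.06,1.35,-0.0,-0.0,-0.0,2.4],[0.05,0.06,1.36,-0.0,-0.0,-0.0,2.4],[0.06,0.06,1.35,-0.0,-0.0,-0.0,2.4],[0.06,0.05,1.36,-0.0,-0.0,-0.0,2.4],[0.06,0.06,1.35,-0.0,-0.0,-0.0,2.4]]]
```

Run:
```python
from h import *
plan([(681,-49,17,117,8,5)],op=2.6)
```

```text
at [680.1 -55.2  83.7] t 10.72
[[[-0.08,0.08,1.33,-0.0,-0.0,-0.0,2.6],[-0.09,0.07,1.34,-0.0,-0.0,-0.0,2.6],[-0.08,0.08,1.33,-0.0,-0.0,-0.0,2.6],[-0.09,0.07,1.34,-0.0,-0.0,-0.0,2.6],[-0.08,0.08,1.33,-0.0,-0.0,-0.0,2.6]]]
```

Call:
step_arm:
  motion:
    - [[-0.08, 0.07, 1.33, 0, 0, 0, 2.6], [-0.08, 0.07, 1.34, 0, 0, 0, 2.6], [-0.08, 0.07, 1.33, 0, 0, 0, 2.6], [-0.08, 0.07, 1.34, 0, 0, 0, 2.6], [-0.08, 0.07, 1.33, 0, 0, 0, 2.6]]

```text
time_s: 11.35
tool_pos: [680.3, -47.1, 16.7]
ee_rot: [[-0.45, 0.891, -0.065], [0.882, 0.455, 0.123], [0.14, -0.002, -0.99]]
ft_force: [-0.4, -1.4, -0.2]
width: 25.8
grip_force: 0.0
```

Run:
```python
from h import *
# P1=(577,77): TCP = P1 - 26*dir(117) ; first close in along heading
plan([(677,-40,17,117,8,1),(597,47,17,119,8,8),(589,54,17,119,8,1)],op=2.6)
```

```text
at [680.3 -47.1  16.7] t 11.35
[[[0.78,0.03,0.08,-0.002,-0.001,0.0,2.6],[1.41,-0.4,0.2,0.001,0.0,-0.004,2.6],[1.41,-0.39,0.19,0.001,0.0,-0.004,2.6],[1.41,-0.38,0.2,0.001,0.0,-0.004,2.6],[1.42,-0.38,0.2,0.001,0.0,-0.004,2.6]]]
[[[1.41,-0.38,0.2,0.001,0.0,-0.004,2.6],[1.42,-0.36,0.2,0.001,0.0,-0.004,2.6],[1.42,-0.36,0.2,0.001,0.0,-0.004,2.6],[1.42,-0.36,0.2,0.001,0.0,-0.004,2.6],[0.99,-0.36,0.14,-0.003,0.0,-0.002,2.6]]]
```

Call:
step_arm:
  motion:
    - [[0.78, 0.03, 0.08, 0, 0, 0, 2.6], [1.41, -0.4, 0.2, 0, 0, -0.004, 2.6], [1.41, -0.39, 0.2, 0, 0, -0.004, 2.6], [1.41, -0.38, 0.2, 0, 0, -0.004, 2.6], [1.42, -0.38, 0.2, 0, 0, -0.004, 2.6]]

```text
time_s: 11.98
tool_pos: [636.4, 4.2, 18.4]
ee_rot: [[-0.464, 0.883, -0.065], [0.875, 0.469, 0.123], [0.139, 0.001, -0.99]]
ft_force: [-0.3, -0.8, 0.3]
width: 25.8
grip_force: 0.2
```

Call:
step_arm:
  motion:
    - [[1.41, -0.38, 0.2, 0, 0, -0.004, 2.6], [1.42, -0.36, 0.2, 0, 0, -0.004, 2.6], [1.42, -0.36, 0.2, 0, 0, -0.004, 2.6], [1.42, -0.36, 0.2, 0, 0, -0.004, 2.6], [0.7, -0.25, 0.1, 0, 0, -0.002, 2.6]]

```text
time_s: 12.6
tool_pos: [590.8, 52.6, 17.9]
ee_rot: [[-0.48, 0.875, -0.065], [0.866, 0.485, 0.123], [0.14, 0.003, -0.99]]
ft_force: [-0.7, -0.4, 0.3]
width: 26.2
grip_force: 0.2
```

Run:
```python
from h import *
get_image("wrist")
P=None
for d in cut_out("wrist","pot1"):
    r=d["rect"]; q=ray("wrist",r[0]+r[2]/2,r[1]+r[3]/2,32); print(d["confidence"],r,q.round(1))
    if abs(r[0]+r[2]/2-320)<60 and P is None: P=q[:2]
o=get_obs();p=np.array(o["tool_pos"])
T=np.array([583.,202.])
h=np.degrees(np.arctan2(*(T-P)[::-1])); print("push heading",h)
legs=[]
h0=119; c=lambda a,r:P-r*np.array([np.cos(np.radians(a)),np.sin(np.radians(a))])
legs.append((*c(h0,38),17,h0,8,1))
for i in range(1,5): legs.append((*c(h0+(h-h0)*i/4,38),17,h0+(h-h0)*i/4,8,1))
legs.append((*c(h,28),17,h,8,1)); 
legs.append((*(T-(T-P)/np.linalg.norm(T-P)*40),17,h,8,5))
legs.append((*(T-(T-P)/np.linalg.norm(T-P)*30),17,h,8,1))
legs.append((*(T-(T-P)/np.linalg.norm(T-P)*26),17,h,8,1))
plan(legs,op=2.6)
```

```text
0.98 [270.1, 161.1, 104.8, 102.7] [578.4  75.4  32. ]
push heading 87.91911639404042
at [591.   52.4  17.9] t 12.7
[[[-1.18,0.02,-0.07,0.002,-0.001,0.0,2.6],[0.04,-0.52,0.0,-0.018,0.0,0.135,2.6],[0.03,-0.51,0.01,-0.019,0.0,0.134,2.6],[0.04,-0.51,0.0,-0.019,0.0,0.134,2.6],[0.03,-0.52,0.01,-0.019,0.0,0.134,2.6]]]
[[[0.99,0.0,0.14,0.0,0.0,0.0,2.6],[2.27,0.0,0.32,0.0,0.0,0.0,2.6],[2.27,0.0,0.31,0.0,0.0,0.0,2.6],[2.28,0.0,0.32,0.0,0.0,0.0,2.6],[2.27,0.01,0.32,0.0,0.0,0.0,2.6]]]
[[[2.27,-0.0,0.32,0.0,0.0,0.0,2.6],[0.99,-0.0,0.14,0.0,0.0,0.0,2.6],[0.39,-0.0,0.05,0.0,0.0,0.0,2.6],[0,0,0,0,0,0,2.6],[0,0,0,0,0,0,2.6]]]
```

Call:
step_arm:
  motion:
    - [[-1.18, 0, -0.07, 0, 0, 0, 2.6], [0.04, -0.52, 0, -0.018, 0, 0.135, 2.6], [0.03, -0.51, 0, -0.019, 0, 0.134, 2.6], [0.04, -0.51, 0, -0.019, 0, 0.134, 2.6], [0.03, -0.52, 0, -0.019, 0, 0.134, 2.6]]

```text
time_s: 13.32
tool_pos: [578.0, 35.5, 17.0]
ee_rot: [[0.042, 0.999, 0.008], [0.989, -0.042, 0.14], [0.14, 0.002, -0.99]]
ft_force: [0.7, -0.4, 0.2]
width: 26.0
grip_force: 0.0
```

Run:
```python
from h import *
save("wrist","w5")
for d in cut_out("wrist","pot1"):
    r=d["rect"]; q=ray("wrist",r[0]+r[2]/2,r[1]+r[3]/2,32); print(d["confidence"],r,q.round(1))
plan([(577.6,47,17,88,8,1),(581.5,162,17,88,8,5),(582,172,17,88,8,1),(582,178,17,88,8,1)],op=2.6)
```

```text
0.72 [264.6, 124.5, 108.3, 105.0] [577.8  76.   32. ]
at [577.4  35.8  17.1] t 13.43
[[[1.11,-0.03,0.16,0.002,-0.001,-0.004,2.6],[2.28,-0.0,0.32,0.0,-0.0,-0.0,2.6],[2.28,-0.0,0.32,0.0,-0.0,-0.0,2.6],[2.28,-0.01,0.33,0.0,-0.0,-0.0,2.6],[2.28,0.0,0.32,0.0,-0.0,-0.0,2.6]]]
[[[2.28,-0.0,0.32,0.0,-0.0,-0.0,2.6],[0.99,0.01,0.14,0.0,-0.0,-0.0,2.6],[0.59,-0.02,0.08,0.0,-0.0,-0.0,2.6],[0,0,0,0,0,0,2.6],[0,0,0,0,0,0,2.6]]]
```

View pics/w5.png

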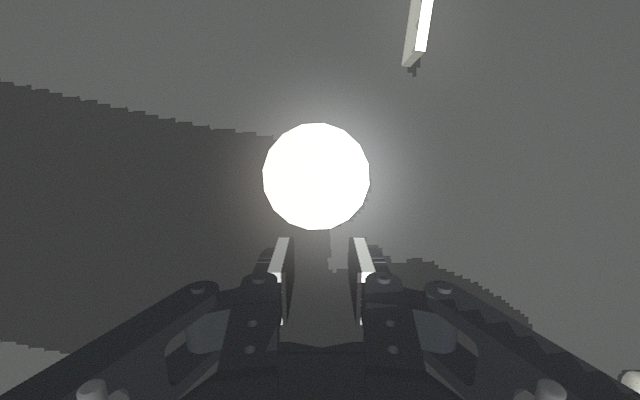

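The pot is centred in the cradle at (317,177), and the pen's right wall tip is at about (412,60), leaving roughly 8 mm of clearance. I'll push it in.

Call:
step_arm:
  motion:
    - [[1.11, -0.03, 0.16, 0, 0, 0, 2.6], [2.0, -0.1, 0.28, 0, 0, 0, 2.6], [2.0, -0.1, 0.28, 0, 0, 0, 2.6], [2.0, 0, 0.28, 0, 0, 0, 2.6], [2.0, 0, 0.28, 0, 0, 0, 2.6]]

```text
time_s: 14.05
tool_pos: [578.4, 130.6, 17.3]
ee_rot: [[0.035, 0.999, 0.007], [0.989, -0.036, 0.14], [0.141, 0.002, -0.99]]
ft_force: [0.6, 0.3, 0.1]
width: 26.0
grip_force: 0.1
```

Run:
```python
from h import *
get_image("wrist"); print(get_obs()["ft_force"])
for d in cut_out("wrist","pot1"):
    r=d["rect"]; q=ray("wrist",r[0]+r[2]/2,r[1]+r[3]/2,32); print(d["confidence"],r,q.round(1))
plan([(581,162,17,88,8,3),(581.5,172,17,88,8,1),(582,178,17,88,8,1)],op=2.6)
```

```text
[-0.93469858  1.74561826  0.32458692]
0.75 [112.8, 8.0, 129.5, 122.7] [527.  213.7  32. ]
0.64 [270.3, 160.9, 103.9, 105.4] [579.4 156.9  32. ]
0.58 [0.4, 7.3, 95.6, 119.2] [478.7 216.2  32. ]
at [578.3 131.2  17.3] t 14.15
[[[1.02,0.05,0.15,0.001,-0.0,0.0,2.6],[1.01,0.06,0.16,0.001,-0.0,0.0,2.6],[1.02,0.05,0.15,0.001,-0.0,0.0,2.6],[0.99,0.02,0.14,-0.001,-0.001,0.001,2.6],[0.6,0.03,0.09,-0.0,-0.0,-0.0,2.6]]]
```

Next I'll finish the push, back straight out and rise.

Call:
step_arm:
  motion:
    - [[1.2, 0.05, 0.17, 0, 0, 0, 2.6], [1.2, 0.05, 0.17, 0, 0, 0, 2.6], [1.1, 0.05, 0.16, 0, 0, 0, 2.6], [0.8, 0.02, 0.11, 0, 0, 0, 2.6], [0.4, 0, 0.05, 0, 0, 0, 2.6]]

```text
time_s: 14.78
tool_pos: [581.9, 176.7, 17.3]
ee_rot: [[0.036, 0.999, 0.007], [0.989, -0.037, 0.14], [0.141, 0.002, -0.99]]
ft_force: [-0.1, -0.1, 0.7]
width: 26.0
grip_force: 0.1
```

Call:
step_arm:
  motion:
    - [[-1.0, 0, -0.16, 0, 0, 0, 2.6], [-2.0, 0, -0.5, 0, 0, 0, 2.6], [-2.5, 0, -2.0, 0, 0, 0, 2.6], [-3.0, 0, -4.0, 0, 0, 0, 2.6], [-3.0, 0, -4.5, 0, 0, 0, 2.6]]

```text
time_s: 15.4
tool_pos: [576.3, 44.0, 112.4]
ee_rot: [[0.038, 0.999, 0.006], [0.989, -0.038, 0.14], [0.14, 0.001, -0.99]]
ft_force: [1.2, -0.5, 0.1]
width: 26.0
grip_force: 0.0
```

Call:
step_arm:
  motion:
    - [[-2.0, 0, -4.5, 0, 0, 0, 2.6], [-1.0, 0, -4.5, 0, 0, 0, 2.6], [0, 0, -3.0, 0, 0, 0, 2.6], [0, 0, 0, 0, 0, 0, 2.6], [0, 0, 0, 0, 0, 0, 2.6]]

```text
time_s: 16.02
tool_pos: [574.4, -0.6, 225.5]
ee_rot: [[0.037, 0.999, 0.006], [0.989, -0.038, 0.141], [0.141, 0.001, -0.99]]
ft_force: [-0.5, 0.3, -0.2]
width: 26.0
grip_force: 0.0
```

Run:
```python
from h import *
im=save("scene","s2"); c=cv2.imread("pics/s2.png")[110:290,190:490]; cv2.imwrite("pics/c5.png",cv2.resize(c,None,fx=2.66,fy=2.66,interpolation=2))
save("wrist","w6")
u=np.array([.986,-.165]);v=np.array([.165,.986]);C=np.array([522,198])
for cam in ("wrist",):
  for d in cut_out(cam,"pot1"):
    r=d["rect"]; q=ray(cam,r[0]+r[2]/2,r[1]+r[3]/2,32)[:2]; print(cam,round(d["confidence"],2),r,q.round(1),"pen",(q-C)@u,(q-C)@v)
print(get_obs()["time_s"])
```

```text
wrist 0.79 [301.3, 1.0, 41.2, 29.9] [581.9 184.8] pen 61.21621804957457 -3.1498584027169128
wrist 0.72 [243.3, 0.0, 40.9, 23.4] [525.5 190.8] pen 4.647384572309998 -6.47169723594742
wrist 0.71 [173.6, 0.0, 48.5, 21.1] [461.5 194.4] pen -59.01402002124757 -13.557608430341991
16.175
```

View pics/c5.png

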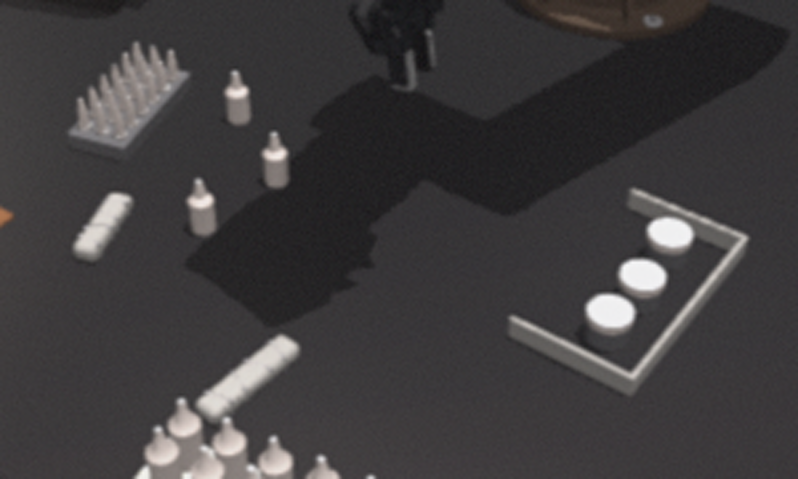

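View pics/w6.png

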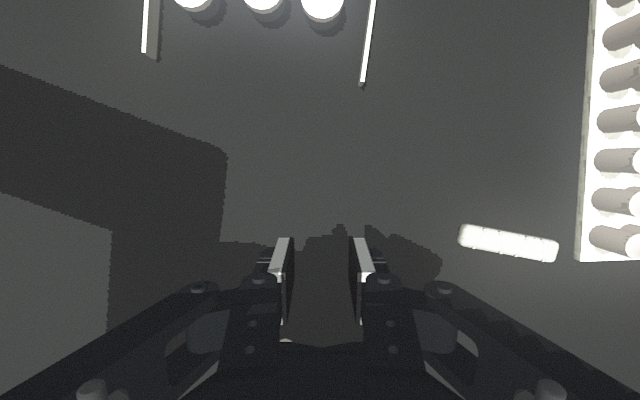

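All three pots stand upright inside the pen, with lids at scene-crop (670,235), (642,277) and (610,313), clear of the mouth line from (632,192) to (513,320). The bottles, bars and tube block are where they were, and the gripper is clear. Handing in.

```bash
python3 -c "
from station import *
print(hand_in())"
```

```text
the job is handed in; nothing more can be done
None
```

I pushed all three pots into the pen and handed the job in at about 16 s; the last pictures show them upright and wholly inside, with the bottles, bars and tube block where they were.

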